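# Slide a punch rod home in the length gauge

## Task

Check the pellet-press punch rod on the length gauge: take it by its middle out of the blue tray, lay it gently in the open part of the V-groove, in front of the white bridge, with the bare steel end towards the red stop, and let go. Then take hold of it again by its black tail and slide it gently along the groove, under the bridge, until its steel end rests against the red stop, and let go of it there. Do not bump or press hard on the gauge, and leave the other things on the bench where they stand.

Things in the scene. Friction and masses are not known exactly. Their poses are not given: they have to be found in the camera images.
- rod_mid (a point): Centre of the punch rod, on its axis: solid round rod, 24 mm diameter, 120 mm long, about 0.4 kg, polished steel, with a black tail sleeve of the same diameter over its last 30 mm. Local x runs along it from tail to bare steel end (nose); it may roll, so y and z mean nothing. It starts lying in the blue tray, its axis 32 mm above the bench.
- rod_tail (a point): Centre of the black tail sleeve, on the rod's axis, 45 mm behind the rod's centre (local x -45 mm); the tail face is 15 mm further back.
- rod_nose (a point): Centre of the flat bare steel end face of the rod, 60 mm ahead of the rod's centre.
- tray: Fixed blue storage tray, 150 x 105 mm, origin under its centre; local x along the rod in it, nose to +x. Walls 42 mm high stand close beside and beyond both rod ends: only the rod's middle 52 mm (26 mm either way from its centre) can be gripped, from above, across the rod; there the tray's floor is 6 mm above the bench. The rod lifts straight up.
- gauge: Fixed length gauge: grey base plate 12 mm thick, local x -190 to +120 mm, y -55 to +55 mm, origin on its underside, x along the groove towards the red stop. On it an aluminium rail, 23 mm wide, x -170 to +90 mm, with a 90-degree V-groove along its top. Rail top 46.5 mm, axis of a rod in the groove 52 mm above the bench. Fingers can straddle the rail: 34 mm of free depth beside it.
- gauge_stop (a point): Centre of the face of the red stop block (50 mm wide, top 68 mm above the bench) that the rod's nose must rest against: local x +90 mm of the gauge, on the axis of a rod lying in the groove; axes as the gauge. The stop does not give.
- gauge_bridge (a point): Centre of the white bridge over the groove, on the axis of a rod lying in it; axes as the gauge. It covers gauge x +15 to +70 mm; passage 50 mm wide, underside 70 mm, top 87 mm above the bench, outer width 82 mm. Fingers that hold the rod by its middle hit it before the rod is home; the black tail of a home rod lies clear of it, at gauge x -30 to 0 mm.
- gauge_open (a point): Open end of the groove: local x -170 mm of the gauge, on the axis of a rod lying in the groove; axes as the gauge. The groove is uncovered from here for 185 mm, up to the bridge.
- jar_mid (a point): Centre of a bystander: white screw jar, 64 mm diameter, 60 mm high.
- die_mid (a point): Centre of a bystander: stepped steel pellet die, 48 mm diameter, 85 mm high.
- crucible_mid (a point): Centre of a bystander: white ceramic block, 30 x 60 x 20 mm high.
- meter_mid (a point): Centre of a bystander: white room meter with a grey display, 30 x 75 x 90 mm high, standing upright.
Mind the look-alikes: they are no part of the job. Leave any green look-alike of the part that bears rod_mid alone.

How it is judged:
On the way, in this order (a step that is already met when the one before it is completed fails the run):
1. the rod lies in the open part of the groove, steel end towards the stop and short of the bridge, let go by the fingers (angle between the x axis of rod and the x axis of gauge, either way round below 0.06 rad and y of rod_mid in the frame of gauge between -0.004 and 0.004 m and z of rod_mid in the frame of gauge between 0.048 and 0.057 m and x of rod_nose in the frame of gauge_stop between -0.18 and -0.07 m and contact force between the fingers and rod below 0.1 N and linear speed of rod below 0.02 m/s), for 0.2 s.
2. the rod is held again by its black tail, lying in the groove (angle between the x axis of rod and the x axis of gauge, either way round below 0.06 rad and y of rod_mid in the frame of gauge between -0.004 and 0.004 m and z of rod_mid in the frame of gauge between 0.048 and 0.057 m and contact force between the fingers and rod above 1 N and distance between the grasp point and rod_tail below 0.022 m and x of the grasp point in the frame of rod above -0.062 m), for 0.1 s.
3. the rod lies in the groove with its steel end against the stop (angle between the x axis of rod and the x axis of gauge, either way round below 0.06 rad and y of rod_mid in the frame of gauge between -0.004 and 0.004 m and z of rod_mid in the frame of gauge between 0.048 and 0.057 m and x of rod_nose in the frame of gauge_stop between -0.004 and 0.003 m), for 0.2 s.
At the end, for the whole second after the job is handed in: The rod lies at rest in the V-groove (axis within 4 mm sideways and in height of its seat, within 0.06 rad of the groove), its steel end no more than 4 mm from the face of the red stop, and the fingers do not touch it (all of step 3 and contact force between the fingers and rod below 0.1 N and linear speed of rod below 0.01 m/s).
It fails at once if the rod is pressed or knocked against the red stop with more than 35 N (contact force between rod and stop above 35 N).
It fails at once if the rod is let fall (faster than 0.6 m/s, a fall of about 20 mm, while the fingers do not hold it) (linear speed of rod above 0.6 m/s and contact force between the fingers and rod below 0.1 N).
It fails at once if the rod is pressed into the gauge with more than 60 N (contact force between rod and gauge above 60 N).
It fails at once if the jar, die, ceramic block or meter is moved by more than 15 mm (distance of any of jar_mid, die_mid, crucible_mid, meter_mid from where it was at the start of the episode above 0.015 m).
It also fails if it takes over 58 s, if anything falls off the work surface, if the arm or the gripper's body presses on something with over 40 N, if the wrist force passes 120 N, or if a joint passes its speed limit or range.

## Robot

A 6-joint arm with a two-finger parallel gripper is mounted at the origin on the work surface. World frame = base frame: x ahead of the robot, y to its left, z up, the work surface at z = 0. Lengths are in m, angles in rad, forces in N, time in s.
With the tool pointing down it reaches from about 0.35 to 0.975 m from the base axis. Payload 7.1 kg.
Tool frame: the origin (TCP) lies midway between the tips of the shut fingers; the grasp point (between the pads) lies 19 mm behind it (manip.grip_depth is the distance from the TCP to the grasp point, in m); z points along the fingers, y is the line along which they close (so a half turn about z gives the same grasp; the last joint's range is limited). The gripper opens to 88 mm and grips with 3 to 60 N. Pads are 20 mm wide; open, the fingers measure 115 mm over their backs; the gripper's body (75 mm by 178 mm) begins 61 mm behind the grasp point.
Start: joints at [-1.216, 0.423, 1.63, -0, 1.089, -0.019], TCP at [0.228, -0.582, 0.223] pointing down, gripper open.
Joint ranges: [-3, 3], [-0.9, 2.11], [0.09, 2.58], [-1.31, 4.45], [0.11, 2.69], [-2.54, 2.54]. Speed limits (rad/s): [2.39, 2.39, 3.01, 3.14, 3.14, 3.14].

## Interface

Orientations are given as a unit quaternion [x, y, z, w].
In Python, from plant import manip gives the robot as it stands.
- The arm moves only by the tool send_rows, never from a script. Its argument "plan" is a list of rows, each an object with "delta_pos": the shift along the tool's x, y, z in m, a list of three; "delta_rot": the turn, a rotation vector about the tool's x, y, z in degrees, a list of three; "fingers": the closure, from 0 (fully open) to 1 (shut). A call has 1 to 8 rows; each row is the pose to reach, as a shift and turn from the pose commanded when the call began, along the tool's axes at that moment; what a row does not reach only later rows make up. A row lasts 1/8 s, in which the tool goes at most 62.5 mm and 10.7 degrees, less where a joint would pass 70% of its speed; a pose out of reach is approached as far as the arm can. A call with a gripper value outside its range is refused whole. The fingers move at their own pace and stop on an object; "force" is the grip in N (left out, the last holds). Time passes only in rows, so rows that repeat a pose let the fingers close. It gives the time, the measured TCP pose, the force, the opening and the grip force at its end, in the units of the state.
- manip.read_state(): the state, without advancing time (a new reading comes with each control period).
- manip.capture(name): name is "side" or "top" or "wrist"; returns a dict with "frame" (420x560x3 uint8, red, green, blue), "range_z" (420x560 float32, m along the optical axis (not along the pixel's ray), 0 where there is no reading), "fx", "fy", "cx", "cy" (pixels), "rvec" (rotation vector, rad) and "tvec" (3), from world to camera coordinates, as OpenCV has them. Camera axes: x right, y down, z forward; pixel columns grow to the right and rows downward; lengths in m; the calibration is good to about 2 mm. A picture is of the moment at which its call begins.
- manip.hand_in(): hands the job in; it is judged then, once.
The state is a dict: "clock": time; "joint_positions": joint angles; "joint_velocities": joint speeds; "effort": joint torques, N m; "ee_pos": TCP position; "tcp_rot": TCP orientation; "ft_force": force on the tool from outside, world axes, zero at the start; "torque": the same for the moment, N m; "grip_width": opening from 0.0 (shut) to 1.0 (fully open); "grasp_force": force on a finger pad.
Only numpy, scipy, OpenCV 4.12 (cv2) and the standard library are available. Lean on these libraries where they do the work, as an engineer would, in place of code of your own. Each camera call takes 0.05 s, during which the arm holds its last target. There are 200 camera calls.

## Working session

There is one attempt and no reset: what is moved stays moved. The work goes in short steps, Python scripts to look and compute and a tool call to move; the robot and the scene stay as the last step left them, time stands still between calls to the robot, and variables do not carry over. Pictures are saved under pics/ and viewed, at most 10 in all, crops included, and the job is handed in when it is done.

Besides the shell and the picture viewer there is one more tool, called after "Request:" as a command line: name --argument value ..., lists and objects as JSON in quotes. send_rows: Moves the arm, as the interface text tells. Its arguments: {"type":"object","properties":{"plan":{"type":"array","items":{"type":"object","properties":{"delta_pos":{"type":"array","items":{"type":"number"}},"delta_rot":{"type":"array","items":{"type":"number"}},"fingers":{"type":"number"}}}},"force":{"type":"number"}},"required":["plan"]}

```bash
mkdir -p pics
cat > h.py <<'E'
import numpy as np, cv2
from plant import manip
def cap(n):
    c=manip.capture(n); R=cv2.Rodrigues(np.array(c["rvec"],float))[0]; t=np.array(c["tvec"],float).ravel()
    z=c["range_z"]; v,u=np.mgrid[:420,:560]
    P=np.stack([(u-c["cx"])/c["fx"]*z,(v-c["cy"])/c["fy"]*z,z],-1)
    W=(P-t)@R
    W[z<=0]=np.nan
    c.update(R=R,t=t,W=W,hsv=cv2.cvtColor(c["frame"],cv2.COLOR_RGB2HSV)); return c
def save(c,n): cv2.imwrite("pics/"+n,c["frame"][:,:,::-1])
def ray(c,u,v,h):
    d=c["R"].T@np.array([(u-c["cx"])/c["fx"],(v-c["cy"])/c["fy"],1]); o=-c["R"].T@c["t"]
    return o+d*(h-o[2])/d[2]
E
python3 - <<'E'
from h import *
for n in ["top","side"]:
    c=cap(n); save(c,n+"0.png")
    np.savez("/tmp/"+n,W=c["W"],hsv=c["hsv"])
    H,S,V=[c["hsv"][...,i] for i in range(3)]; W=c["W"]
    for nm,m in dict(blue=(abs(H.astype(int)-112)<14)&(S>110)&(V>50),red=((H<8)|(H>172))&(S>130)&(V>60),green=(abs(H.astype(int)-60)<20)&(S>90)&(V>40)).items():
        k,l,st,ce=cv2.connectedComponentsWithStats(m.astype(np.uint8))
        for i in range(1,k):
            if st[i,4]>40: print(n,nm,st[i],ce[i].round(),np.nanmedian(W[l==i],axis=0).round(3))
print(manip.read_state(), manip.grip_depth)
E
```

```text
top blue [ 355  189   51   62 1701] [380. 219.] [ 0.561 -0.273  0.007]
top red [248 241  19  10 139] [257. 246.] [0.493 0.064 0.068]
top green [433 216  24  44 429] [444. 238.] [ 0.502 -0.453  0.021]
top green [379 290  45  19 433] [401. 299.] [ 0.341 -0.322  0.021]
side blue [ 296  163   57   40 1019] [323. 185.] [ 0.553 -0.263  0.014]
side red [487  57  20  19 256] [495.  65.] [ 0.208 -0.546  0.372]
side red [530  65  30  20 486] [546.  74.] [ 0.139 -0.953  0.235]
side red [479  85  24  34 308] [488.  98.] [ 0.202 -0.517  0.305]
side red [266 228  17  29 385] [274. 242.] [0.486 0.075 0.053]
side green [ 391   79   45   43 1308] [413. 101.] [ 0.557 -0.877  0.071]
side green [349 159  39  13 300] [368. 165.] [ 0.502 -0.45   0.019]
side green [387 187  19  28 246] [396. 201.] [ 0.337 -0.307  0.022]
{'clock': 0.1, 'joint_positions': array([-1.21601140e+00,  4.23782058e-01,  1.63057844e+00, -7.57206343e-06,
        1.08860101e+00, -1.89578385e-02]), 'joint_velocities': array([-0.0006139 , -0.00103445, -0.00165678,  0.00018789, -0.00102176,
        0.00030803]), 'effort': array([-3.64822008e-04, -5.45613027e+01, -2.74326396e+01,  6.44434313e-02,
        1.88450835e-02, -1.06935602e-05]), 'ee_pos': array([ 0.22806621, -0.58137932,  0.22198222]), 'tcp_rot': array([ 9.82589739e-01,  1.85787343e-01, -1.17691135e-04, -6.74239839e-04]), 'ft_force': array([-0.67394037, -0.1184403 ,  0.29471801]), 'torque': array([0.04464317, 0.01578063, 0.0143048 ]), 'grasp_force': 0.0, 'grip_width': 0.9970610871639757} 0.0187
```

View pics/top0.png

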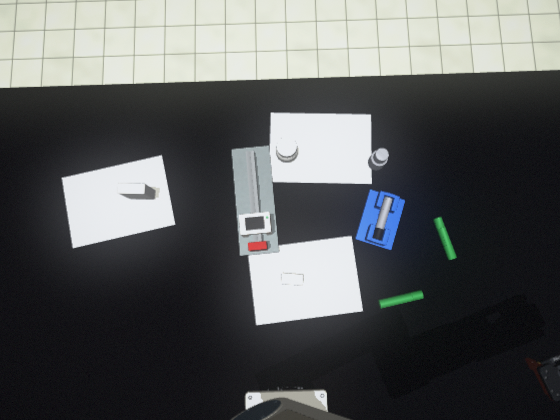

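View pics/side0.png

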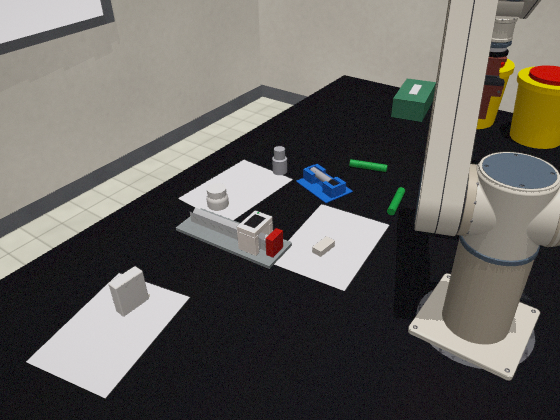

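Top view: the blue tray is at (381,219), with the rod nose up-right and the black tail at about (379,234). The gauge runs from (252,148) at its open end down to the red stop at (257,246), with the bridge at (255,224). The side view agrees, and the two green rods are decoys.

Run:
```python
from h import *
d=np.load("/tmp/top.npz"); W=d["W"]; H,S,V=[d["hsv"][...,i].astype(int) for i in range(3)]
blue=(abs(H-112)<14)&(S>110)&(V>50)
r=cv2.minAreaRect(W[blue][:,:2].astype(np.float32)); print("tray",r)
v,u=np.mgrid[:420,:560]
hull=cv2.convexHull(np.argwhere(blue)[:,::-1].astype(np.int32)); m=np.zeros((420,560),np.uint8)
cv2.fillConvexPoly(m,hull,1)
m=(m>0)&~blue&(W[...,2]>0.03)
def line(P):
    c=np.median(P,axis=0); w=np.linalg.svd(P-P.mean(0),full_matrices=False)[2][0]; s=(P-P.mean(0))@w
    return P.mean(0).round(4),w.round(4),np.degrees(np.arctan2(w[1],w[0])).round(2),s.min().round(3),s.max().round(3),len(P)
print("rod",line(W[m][:,:2]))
reg=(u>225)&(u<285)&(v>140)&(v<262)
b=reg&(W[...,2]>0.008)&(W[...,2]<0.018)
print("base",cv2.minAreaRect(W[b][:,:2].astype(np.float32)),b.sum())
ra=reg&(W[...,2]>0.036)&(W[...,2]<0.05)&(v<212)&(u<272)
print("rail",line(W[ra][:,:2]))
red=((H<8)|(H>172))&(S>130)&(V>60)&reg
print("red",cv2.minAreaRect(W[red&(W[...,2]>.06)][:,:2].astype(np.float32)),line(W[red][:,:2]))
br=reg&(W[...,2]>.08); print("bridge",cv2.minAreaRect(W[br][:,:2].astype(np.float32)))
st=manip.read_state()
from scipy.spatial.transform import Rotation as Ro
print(Ro.from_quat(st["tcp_rot"]).as_matrix().round(3))
```

```text
tray ((0.5631384253501892, -0.2819558084011078), (0.10556695610284805, 0.15390236675739288), 69.61186981201172)
rod (array([ 0.5624, -0.2799]), array([-0.9428,  0.3335]), np.float64(160.52), np.float64(-0.063), np.float64(0.061), 365)
base ((0.6294654607772827, 0.05546097084879875), (0.3102651536464691, 0.14647887647151947), 3.7485811710357666) 2514
rail (array([0.6758, 0.0769]), array([-0.9976, -0.0691]), np.float64(-176.04), np.float64(-0.088), np.float64(0.087), 437)
red ((0.49341005086898804, 0.06438955664634705), (0.020759133622050285, 0.04849150404334068), 3.9703710079193115) (array([0.4934, 0.0642]), array([ 0.042 , -0.9991]), np.float64(-87.59), np.float64(-0.024), np.float64(0.024), 139)
bridge ((0.5514630675315857, 0.06816324591636658), (0.05504123866558075, 0.08179735392332077), 4.006438255310059)
[[ 0.931  0.365 -0.   ]
 [ 0.365 -0.931  0.001]
 [ 0.    -0.001 -1.   ]]
```

Request:
send_rows --plan '[{"delta_pos": [0.05, -0.02, 0.01], "delta_rot": [0, 0, 5], "fingers": 0}, {"delta_pos": [0.105, -0.04, 0.02], "delta_rot": [0, 0, 10], "fingers": 0}, {"delta_pos": [0.16, -0.06, 0.03], "delta_rot": [0, 0, 16], "fingers": 0}, {"delta_pos": [0.215, -0.08, 0.04], "delta_rot": [0, 0, 22], "fingers": 0}, {"delta_pos": [0.27, -0.1, 0.05], "delta_rot": [0, 0, 28], "fingers": 0}, {"delta_pos": [0.325, -0.12, 0.06], "delta_rot": [0, 0, 34], "fingers": 0}, {"delta_pos": [0.38, -0.14, 0.066], "delta_rot": [0, 0, 38], "fingers": 0}, {"delta_pos": [0.421, -0.157, 0.072], "delta_rot": [0, 0, 41.4], "fingers": 0}]'

```text
clock: 1.1
ee_pos: [0.5643, -0.28, 0.15]
tcp_rot: [0.985, -0.174, -0.0, -0.0]
ft_force: [0.1, -0.7, 0.4]
grip_width: 1.001
grasp_force: 0.0
```

Request:
send_rows --plan '[{"delta_pos": [0, 0, 0], "delta_rot": [0, 0, 0], "fingers": 0}, {"delta_pos": [0, 0, 0], "delta_rot": [0, 0, 0], "fingers": 0}]'

```text
clock: 1.35
ee_pos: [0.5622, -0.282, 0.1503]
tcp_rot: [0.985, -0.173, -0.001, -0.0]
ft_force: [0.2, 0.7, -0.0]
grip_width: 1.001
grasp_force: 0.0
```

```bash
cat >> h.py <<'E'
from scipy.spatial.transform import Rotation as Ro
def tcp():
    s=manip.read_state(); R=Ro.from_quat(s["tcp_rot"]).as_matrix(); p=np.array(s["ee_pos"])
    return p,R,np.degrees(np.arctan2(R[1,0],R[0,0]))
def line(P):
    w=np.linalg.svd(P-P.mean(0),full_matrices=False)[2][0]; s=(P-P.mean(0))@w
    return P.mean(0).round(4),np.degrees(np.arctan2(w[1],w[0])).round(2),(P.mean(0)+w*(s.min()+s.max())/2).round(4),np.ptp(s).round(4),len(P)
E
python3 - <<'E'
from h import *
p,R,y=tcp(); print(p.round(4),y.round(2),R[:,2].round(4))
c=cap("wrist"); save(c,"w1.png"); W=c["W"]; H,S,V=[c["hsv"][...,i].astype(int) for i in range(3)]
blue=(abs(H-112)<14)&(S>110)&(V>40)
near=(np.hypot(W[...,0]-.563,W[...,1]+.281)<.08)
print("tray",cv2.minAreaRect(W[blue&near][:,:2].astype(np.float32)),(blue&near).sum())
m=near&~blue&(W[...,2]>0.034)&(W[...,2]<.055)
m=cv2.morphologyEx(m.astype(np.uint8),cv2.MORPH_OPEN,np.ones((3,3)))>0
print("rod",line(W[m][:,:2]),np.nanmax(W[m][:,2]))
E
```

```text
[ 0.5622 -0.282   0.1503] -19.92 [-1.1e-03  2.0e-04 -1.0e+00]
tray ((0.5633333325386047, -0.28161105513572693), (0.10857992619276047, 0.14792326092720032), 70.58724975585938) 13187
rod (array([ 0.5647, -0.2822]), np.float64(160.57), array([ 0.561 , -0.2809]), np.float64(0.1195), 3409) 0.04620908094193255
```

View pics/w1.png

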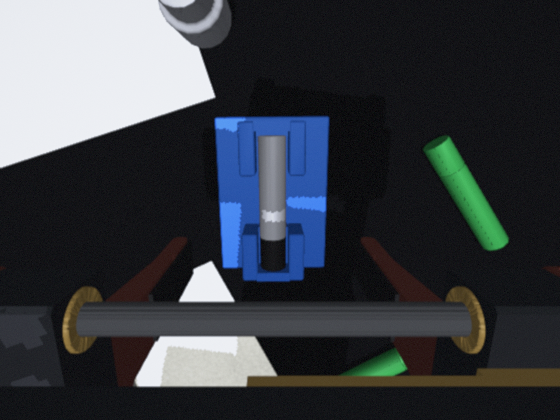

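Wrist view: the rod is centred in the tray under the gripper, from (272,135) at the nose to (272,270) at the black tail, and aligned with the tool. Next I descend and grip.

Request:
send_rows --plan '[{"delta_pos": [0.0, -0.0005, 0.03], "delta_rot": [0, 0, -0.4], "fingers": 0}, {"delta_pos": [0.0, -0.0005, 0.06], "delta_rot": [0, 0, -0.4], "fingers": 0}, {"delta_pos": [0.0, -0.0005, 0.085], "delta_rot": [0, 0, -0.4], "fingers": 0}, {"delta_pos": [0.0, -0.0005, 0.105], "delta_rot": [0, 0, -0.4], "fingers": 0}, {"delta_pos": [0.0, -0.0005, 0.12], "delta_rot": [0, 0, -0.4], "fingers": 0}, {"delta_pos": [0.0, -0.0005, 0.13], "delta_rot": [0, 0, -0.4], "fingers": 0}, {"delta_pos": [0.0, -0.0005, 0.136], "delta_rot": [0, 0, -0.4], "fingers": 0}, {"delta_pos": [0.0, -0.0005, 0.136], "delta_rot": [0, 0, -0.4], "fingers": 0}]'

```text
clock: 2.4
ee_pos: [0.5631, -0.2814, 0.0146]
tcp_rot: [0.985, -0.17, 0.0, -0.0]
ft_force: [0.3, -0.4, -0.9]
grip_width: 0.993
grasp_force: 0.0
```

Request:
send_rows --force 35 --plan '[{"delta_pos": [0, 0, 0], "fingers": 0.6}, {"delta_pos": [0, 0, 0], "fingers": 0.8}, {"delta_pos": [0, 0, 0], "fingers": 0.9}, {"delta_pos": [0, 0, 0], "fingers": 1}, {"delta_pos": [0, 0, 0], "fingers": 1}, {"delta_pos": [0, 0, 0], "fingers": 1}, {"delta_pos": [0, 0, 0], "fingers": 1}, {"delta_pos": [0, 0, 0], "fingers": 1}]'

```text
validation failed for argument at $.pl...
```

Request:
send_rows --force 35 --plan '[{"delta_pos": [0, 0, 0], "delta_rot": [0, 0, 0], "fingers": 0.6}, {"delta_pos": [0, 0, 0], "delta_rot": [0, 0, 0], "fingers": 0.7}, {"delta_pos": [0, 0, 0], "delta_rot": [0, 0, 0], "fingers": 0.8}, {"delta_pos": [0, 0, 0], "delta_rot": [0, 0, 0], "fingers": 1}, {"delta_pos": [0, 0, 0], "delta_rot": [0, 0, 0], "fingers": 1}, {"delta_pos": [0, 0, 0], "delta_rot": [0, 0, 0], "fingers": 1}, {"delta_pos": [0, 0, 0], "delta_rot": [0, 0, 0], "fingers": 1}, {"delta_pos": [0, 0, 0], "delta_rot": [0, 0, 0], "fingers": 1}]'

```text
clock: 3.4
ee_pos: [0.563, -0.2814, 0.0147]
tcp_rot: [0.985, -0.17, -0.0, -0.0]
ft_force: [-0.1, 0.6, -0.0]
grip_width: 0.263
grasp_force: 35.0
```

Request:
send_rows --plan '[{"delta_pos": [0, 0, -0.006], "delta_rot": [0, 0, 0], "fingers": 1}, {"delta_pos": [0, 0, -0.02], "delta_rot": [0, 0, 0], "fingers": 1}, {"delta_pos": [0, 0, -0.045], "delta_rot": [0, 0, 0], "fingers": 1}, {"delta_pos": [0, 0, -0.075], "delta_rot": [0, 0, 0], "fingers": 1}, {"delta_pos": [0, 0, -0.105], "delta_rot": [0, 0, 0], "fingers": 1}, {"delta_pos": [0, 0, -0.135], "delta_rot": [0, 0, 0], "fingers": 1}, {"delta_pos": [0, 0, -0.16], "delta_rot": [0, 0, 0], "fingers": 1}, {"delta_pos": [0, 0, -0.17], "delta_rot": [0, 0, 0], "fingers": 1}]'

```text
clock: 4.4
ee_pos: [0.5636, -0.2818, 0.187]
tcp_rot: [0.985, -0.17, 0.001, 0.0]
ft_force: [-0.1, -0.6, -3.3]
grip_width: 0.261
grasp_force: 35.0
```

Run:
```python
from h import *
s=manip.read_state(); p,R,y=tcp(); print(p.round(4),y.round(2),s["grip_width"],s["ft_force"])
g=np.array([.5939,.0712]);a=np.radians(184);t=g-.062*np.array([np.cos(a),np.sin(a)]);print(t)
d=np.r_[t,.15]-p; print(R.T@d)
```

```text
[ 0.5636 -0.2818  0.187 ] -19.58 0.2614371548477807 [-0.10058749 -0.62193957 -3.32528259]
[0.65574897 0.0755249 ]
[-0.03306341 -0.36753682  0.03674176]
```

Request:
send_rows --plan '[{"delta_pos": [-0.002, -0.025, 0], "delta_rot": [0, 0, -6], "fingers": 1}, {"delta_pos": [-0.006, -0.07, 0], "delta_rot": [0, 0, -15], "fingers": 1}, {"delta_pos": [-0.01, -0.12, 0], "delta_rot": [0, 0, -24], "fingers": 1}, {"delta_pos": [-0.015, -0.17, 0], "delta_rot": [0, 0, -33], "fingers": 1}, {"delta_pos": [-0.02, -0.22, 0], "delta_rot": [0, 0, -42], "fingers": 1}, {"delta_pos": [-0.025, -0.27, 0], "delta_rot": [0, 0, -51], "fingers": 1}, {"delta_pos": [-0.03, -0.32, 0], "delta_rot": [0, 0, -60], "fingers": 1}, {"delta_pos": [-0.033, -0.367, 0], "delta_rot": [0, 0, -69], "fingers": 1}]'

```text
clock: 5.4
ee_pos: [0.6545, 0.0771, 0.1841]
tcp_rot: [0.907, 0.421, -0.001, -0.0]
ft_force: [1.8, -0.3, -3.8]
grip_width: 0.263
grasp_force: 35.0
```

Request:
send_rows --plan '[{"delta_pos": [0, 0, 0], "delta_rot": [0, 0, -9], "fingers": 1}, {"delta_pos": [0, 0, 0], "delta_rot": [0, 0, -18], "fingers": 1}, {"delta_pos": [0, 0, 0], "delta_rot": [0, 0, -27], "fingers": 1}, {"delta_pos": [0, 0, 0], "delta_rot": [0, 0, -36], "fingers": 1}, {"delta_pos": [0, 0, 0], "delta_rot": [0, 0, -45], "fingers": 1}, {"delta_pos": [0, 0, 0], "delta_rot": [0, 0, -54], "fingers": 1}, {"delta_pos": [0, 0, 0], "delta_rot": [0, 0, -63], "fingers": 1}, {"delta_pos": [0, 0, 0], "delta_rot": [0, 0, -72], "fingers": 1}]'

```text
clock: 6.4
ee_pos: [0.6542, 0.0753, 0.1839]
tcp_rot: [0.487, 0.873, -0.0, -0.001]
ft_force: [1.0, -0.4, -4.7]
grip_width: 0.264
grasp_force: 35.0
```

Request:
send_rows --plan '[{"delta_pos": [0, 0, 0], "delta_rot": [0, 0, -10], "fingers": 1}, {"delta_pos": [0, 0, 0], "delta_rot": [0, 0, -20], "fingers": 1}, {"delta_pos": [0, 0, 0], "delta_rot": [0, 0, -30], "fingers": 1}, {"delta_pos": [0, 0, 0], "delta_rot": [0, 0, -40], "fingers": 1}, {"delta_pos": [0, 0, 0], "delta_rot": [0, 0, -50], "fingers": 1}, {"delta_pos": [0, 0, 0], "delta_rot": [0, 0, -58], "fingers": 1}, {"delta_pos": [0, 0, 0], "delta_rot": [0, 0, -62.6], "fingers": 1}, {"delta_pos": [0, 0, 0], "delta_rot": [0, 0, -62.6], "fingers": 1}]'

```text
clock: 7.4
ee_pos: [0.6543, 0.0753, 0.184]
tcp_rot: [-0.035, 0.999, -0.0, -0.001]
ft_force: [-0.0, -0.4, -3.6]
grip_width: 0.262
grasp_force: 35.0
```

Run:
```python
from h import *
p,R,y=tcp(); print(p.round(4),y.round(2),R[:,2].round(4))
c=cap("wrist"); save(c,"w2.png"); W=c["W"]; H,S,V=[c["hsv"][...,i].astype(int) for i in range(3)]
np.savez("/tmp/w2",W=W,hsv=c["hsv"])
red=((H<8)|(H>172))&(S>130)&(V>60)&(W[...,2]>.06)&(W[...,2]<.075)
print("red",cv2.minAreaRect(W[red][:,:2].astype(np.float32)),red.sum())
br=(np.hypot(W[...,0]-.5515,W[...,1]-.068)<.08)&(W[...,2]>.08)&(W[...,2]<.095); print("bridge",cv2.minAreaRect(W[br][:,:2].astype(np.float32)))
g=np.array([.5939,.0712]);a=np.radians(184);ax=np.array([np.cos(a),np.sin(a)]);q=(W[...,:2]-g);sx=q@ax;sy=q@np.array([-ax[1],ax[0]])
ra=(abs(sy)<.025)&(W[...,2]>.036)&(W[...,2]<.05)
for lo,hi in((-.17,-.1),(-.1,-.05),(-.05,0),(0,.015)):
    k=ra&(sx>lo)&(sx<hi); 
    if k.sum()>20: print("rail",lo,sy[k].min(),sy[k].max(),k.sum())
rod=(np.hypot(W[...,0]-p[0],W[...,1]-p[1])<.075)&(abs(W[...,2]-p[2]-.03)<.014)&(abs(sy)<.02)
if rod.sum()>20: print("rod",line(W[rod][:,:2]),W[rod][:,2].mean())
```

```text
[0.6543 0.0753 0.184 ] -176.03 [-1.4e-03 -1.0e-04 -1.0e+00]
red ((0.49854397773742676, 0.06534082442522049), (0.01207642164081335, 0.04859878867864609), 4.0626606941223145) 1265
bridge ((0.5514803528785706, 0.06897405534982681), (0.05480415001511574, 0.08210981637239456), 3.932924509048462)
rail -0.05 -0.0114344603472332 0.010539124732056827 267
rail 0 -0.012211200363294757 0.010444491411518049 400
rod (array([0.6396, 0.0744]), np.float64(4.07), array([0.6535, 0.0754]), np.float64(0.1193), 10901) 0.21151835904294952
```

View pics/w2.png

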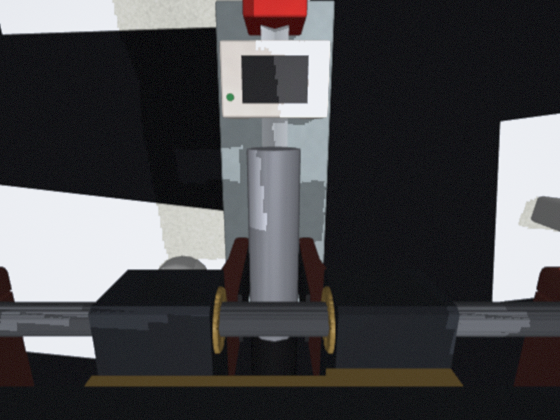

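Wrist view: the rod (248–300, 150–340) is held straight above the groove, nose toward the red stop at (275,10) and in front of the bridge. I lower it slowly.

Request:
send_rows --plan '[{"delta_pos": [0, 0.0005, 0.02], "delta_rot": [0, 0, 0], "fingers": 1}, {"delta_pos": [0, 0.0005, 0.05], "delta_rot": [0, 0, 0], "fingers": 1}, {"delta_pos": [0, 0.0005, 0.08], "delta_rot": [0, 0, 0], "fingers": 1}, {"delta_pos": [0, 0.0005, 0.105], "delta_rot": [0, 0, 0], "fingers": 1}, {"delta_pos": [0, 0.0005, 0.122], "delta_rot": [0, 0, 0], "fingers": 1}, {"delta_pos": [0, 0.0005, 0.134], "delta_rot": [0, 0, 0], "fingers": 1}, {"delta_pos": [0, 0.0005, 0.141], "delta_rot": [0, 0, 0], "fingers": 1}, {"delta_pos": [0, 0.0005, 0.144], "delta_rot": [0, 0, 0], "fingers": 1}]'

```text
clock: 8.45
ee_pos: [0.6552, 0.0759, 0.0407]
tcp_rot: [-0.035, 0.999, 0.0, 0.0]
ft_force: [0.2, 0.8, -4.3]
grip_width: 0.269
grasp_force: 35.0
```

Request:
send_rows --plan '[{"delta_pos": [0, 0, 0.0005], "delta_rot": [0, 0, 0], "fingers": 1}, {"delta_pos": [0, 0, 0.0005], "delta_rot": [0, 0, 0], "fingers": 1}]'

```text
clock: 8.7
ee_pos: [0.6553, 0.0759, 0.0408]
tcp_rot: [-0.035, 0.999, 0.0, 0.001]
ft_force: [-0.6, -0.0, -4.5]
grip_width: 0.264
grasp_force: 35.0
```

Request:
send_rows --plan '[{"delta_pos": [0, 0, 0.001], "delta_rot": [0, 0, 0], "fingers": 1}, {"delta_pos": [0, 0, 0.002], "delta_rot": [0, 0, 0], "fingers": 1}, {"delta_pos": [0, 0, 0.003], "delta_rot": [0, 0, 0], "fingers": 1}, {"delta_pos": [0, 0, 0.004], "delta_rot": [0, 0, 0], "fingers": 1}, {"delta_pos": [0, 0, 0.004], "delta_rot": [0, 0, 0], "fingers": 1}]'

```text
clock: 9.32
ee_pos: [0.6548, 0.0759, 0.036]
tcp_rot: [-0.035, 0.999, -0.0, -0.0]
ft_force: [0.5, -0.4, -4.0]
grip_width: 0.267
grasp_force: 35.0
```

Request:
send_rows --plan '[{"delta_pos": [0, 0, 0.0005], "delta_rot": [0, 0, 0], "fingers": 1}, {"delta_pos": [0, 0, 0.001], "delta_rot": [0, 0, 0], "fingers": 1}, {"delta_pos": [0, 0, 0.001], "delta_rot": [0, 0, 0], "fingers": 1}]'

```text
clock: 9.7
ee_pos: [0.6549, 0.0759, 0.0351]
tcp_rot: [-0.035, 0.999, -0.0, -0.0]
ft_force: [-0.1, -0.7, -5.1]
grip_width: 0.263
grasp_force: 35.0
```

Request:
send_rows --plan '[{"delta_pos": [0, 0, 0.0004], "delta_rot": [0, 0, 0], "fingers": 1}, {"delta_pos": [0, 0, 0.0008], "delta_rot": [0, 0, 0], "fingers": 1}, {"delta_pos": [0, 0, 0.0008], "delta_rot": [0, 0, 0], "fingers": 1}]'

```text
clock: 10.07
ee_pos: [0.655, 0.076, 0.0347]
tcp_rot: [-0.035, 0.999, 0.0, 0.0]
ft_force: [-0.6, 0.6, 0.2]
grip_width: 0.268
grasp_force: 35.0
```

The weight has come off onto the groove, so I release.

Request:
send_rows --force 5 --plan '[{"delta_pos": [0, 0, 0], "delta_rot": [0, 0, 0], "fingers": 1}, {"delta_pos": [0, 0, 0], "delta_rot": [0, 0, 0], "fingers": 0.7}, {"delta_pos": [0, 0, 0], "delta_rot": [0, 0, 0], "fingers": 0.6}, {"delta_pos": [0, 0, 0], "delta_rot": [0, 0, 0], "fingers": 0.5}, {"delta_pos": [0, 0, 0], "delta_rot": [0, 0, 0], "fingers": 0.5}, {"delta_pos": [0, 0, 0], "delta_rot": [0, 0, 0], "fingers": 0.5}, {"delta_pos": [0, 0, 0], "delta_rot": [0, 0, 0], "fingers": 0.5}]'

```text
clock: 10.95
ee_pos: [0.6549, 0.0758, 0.0344]
tcp_rot: [-0.035, 0.999, -0.0, -0.0]
ft_force: [-0.6, -0.3, 0.4]
grip_width: 0.498
grasp_force: 0.0
```

Request:
send_rows --plan '[{"delta_pos": [0, 0, -0.015], "delta_rot": [0, 0, 0], "fingers": 0.5}, {"delta_pos": [0, 0, -0.05], "delta_rot": [0, 0, 0], "fingers": 0.5}, {"delta_pos": [-0.02, 0, -0.09], "delta_rot": [0, 0, 0], "fingers": 0.5}, {"delta_pos": [-0.045, 0, -0.12], "delta_rot": [0, 0, 0], "fingers": 0.5}, {"delta_pos": [-0.045, 0, -0.12], "delta_rot": [0, 0, 0], "fingers": 0.5}, {"delta_pos": [-0.045, 0, -0.12], "delta_rot": [0, 0, 0], "fingers": 0.5}]'

```text
clock: 11.7
ee_pos: [0.6984, 0.0789, 0.1536]
tcp_rot: [-0.035, 0.999, -0.0, -0.001]
ft_force: [-0.6, 0.3, 0.4]
grip_width: 0.501
grasp_force: 0.0
```

Run:
```python
from h import *
p,R,y=tcp(); print(p.round(4),y.round(2))
g=np.array([.5939,.0717]);a=np.radians(184);ax=np.array([np.cos(a),np.sin(a)])
for n in("wrist","top"):
    c=cap(n); save(c,n+"3.png"); W=c["W"]; q=W[...,:2]-g; sx=q@ax; sy=q@np.array([-ax[1],ax[0]])
    m=(abs(sy)<.016)&(sx<.012)&(sx>-.17)&(W[...,2]>.052)&(W[...,2]<.07)
    l=line(W[m][:,:2]); print(n,l,sx[m].min(),sx[m].max(),sy[m].mean(),W[m][:,2].max())
    V=c["hsv"][...,2]; k=m&(abs(sy)<.005); b=sx[k]; 
    print([(round(x,3),int(np.median(V[k&(abs(sx-x)<.003)]))) for x in np.arange(-.12,0,.01) if (k&(abs(sx-x)<.003)).sum()])
```

```text
[0.6984 0.0789 0.1536] -175.98
wrist (array([0.6508, 0.0758]), np.float64(3.87), array([0.6546, 0.0761]), np.float64(0.12), 4545) -0.1208954161307058 -0.0008586445802853962 -0.00012945539065985928 0.0663833446338046
[(np.float64(-0.12), 29), (np.float64(-0.11), 28), (np.float64(-0.1), 30), (np.float64(-0.09), 133), (np.float64(-0.08), 147), (np.float64(-0.07), 149), (np.float64(-0.06), 149), (np.float64(-0.05), 150), (np.float64(-0.04), 150), (np.float64(-0.03), 150), (np.float64(-0.02), 152), (np.float64(-0.01), 156)]h.py:19: RuntimeWarning: Mean of empty slice.
  w=np.linalg.svd(P-P.mean(0),full_matrices=False)[2][0]; s=(P-P.mean(0))@w
  ret = um.true_divide(
Traceback (most recent call last):
  File "h.py", line 19, in line
    w=np.linalg.svd(P-P.mean(0),full_matrices=False)[2][0]; s=(P-P.mean(0))@w
      ~~~~~~~~~~~~~~~~~~~~~~~~~~~~~~~~~~~~~~~~~~~~~~~~~^^^
IndexError: index 0 is out of bounds for axis 0 with size 0
```

View pics/wrist3.png

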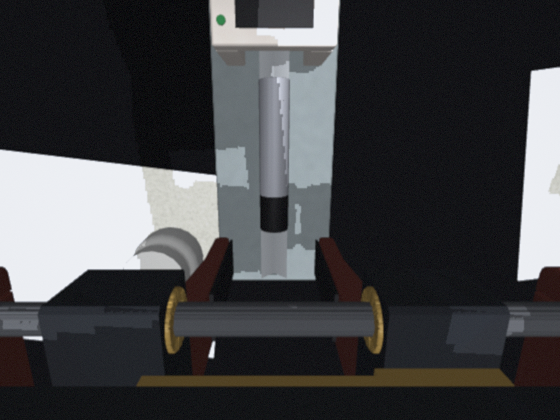

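The rod lies in the groove with its nose at (275,78), short of the bridge edge at row 48. The black tail is at (274,213), just ahead of the fingers' descent line. I regrip it there.

Request:
send_rows --plan '[{"delta_pos": [-0.005, 0, 0.02], "delta_rot": [0, 0, 0], "fingers": 0.5}, {"delta_pos": [-0.005, 0, 0.05], "delta_rot": [0, 0, 0], "fingers": 0.5}, {"delta_pos": [-0.005, 0, 0.08], "delta_rot": [0, 0, 0], "fingers": 0.5}, {"delta_pos": [-0.005, 0, 0.1], "delta_rot": [0, 0, 0], "fingers": 0.5}, {"delta_pos": [-0.005, 0, 0.112], "delta_rot": [0, 0, 0], "fingers": 0.5}, {"delta_pos": [-0.005, 0, 0.118], "delta_rot": [0, 0, 0], "fingers": 0.5}, {"delta_pos": [-0.005, 0, 0.118], "delta_rot": [0, 0, 0], "fingers": 0.5}, {"delta_pos": [-0.005, 0, 0.118], "delta_rot": [0, 0, 0], "fingers": 0.5}]'

```text
clock: 12.8
ee_pos: [0.7055, 0.0795, 0.0374]
tcp_rot: [-0.035, 0.999, 0.0, 0.001]
ft_force: [-0.2, -0.5, 0.1]
grip_width: 0.499
grasp_force: 0.0
```

Request:
send_rows --force 10 --plan '[{"delta_pos": [0, 0, 0], "delta_rot": [0, 0, 0], "fingers": 0.65}, {"delta_pos": [0, 0, 0], "delta_rot": [0, 0, 0], "fingers": 0.7}, {"delta_pos": [0, 0, 0], "delta_rot": [0, 0, 0], "fingers": 0.75}, {"delta_pos": [0, 0, 0], "delta_rot": [0, 0, 0], "fingers": 0.8}, {"delta_pos": [0, 0, 0], "delta_rot": [0, 0, 0], "fingers": 1}, {"delta_pos": [0, 0, 0], "delta_rot": [0, 0, 0], "fingers": 1}, {"delta_pos": [0, 0, 0], "delta_rot": [0, 0, 0], "fingers": 1}, {"delta_pos": [0, 0, 0], "delta_rot": [0, 0, 0], "fingers": 1}]'

```text
clock: 13.8
ee_pos: [0.7049, 0.0795, 0.0367]
tcp_rot: [-0.035, 0.999, 0.0, 0.0]
ft_force: [-1.2, 0.8, 5.0]
grip_width: 0.27
grasp_force: 10.0
```

Request:
send_rows --plan '[{"delta_pos": [0.002, 0, 0], "delta_rot": [0, 0, 0], "fingers": 1}, {"delta_pos": [0.006, 0, 0], "delta_rot": [0, 0, 0], "fingers": 1}, {"delta_pos": [0.011, 0, 0], "delta_rot": [0, 0, 0], "fingers": 1}, {"delta_pos": [0.016, 0, 0], "delta_rot": [0, 0, 0], "fingers": 1}, {"delta_pos": [0.021, 0, 0], "delta_rot": [0, 0, 0], "fingers": 1}, {"delta_pos": [0.026, 0, 0], "delta_rot": [0, 0, 0], "fingers": 1}, {"delta_pos": [0.03, 0, 0], "delta_rot": [0, 0, 0], "fingers": 1}, {"delta_pos": [0.033, 0, 0], "delta_rot": [0, 0, 0], "fingers": 1}]'

```text
clock: 14.8
ee_pos: [0.672, 0.0772, 0.0367]
tcp_rot: [-0.035, 0.999, 0.0, 0.001]
ft_force: [4.8, 1.7, 3.1]
grip_width: 0.269
grasp_force: 10.0
```

Request:
send_rows --plan '[{"delta_pos": [0.004, 0, 0], "delta_rot": [0, 0, 0], "fingers": 1}, {"delta_pos": [0.009, 0, 0], "delta_rot": [0, 0, 0], "fingers": 1}, {"delta_pos": [0.015, 0, 0], "delta_rot": [0, 0, 0], "fingers": 1}, {"delta_pos": [0.021, 0, 0], "delta_rot": [0, 0, 0], "fingers": 1}, {"delta_pos": [0.027, 0, 0], "delta_rot": [0, 0, 0], "fingers": 1}, {"delta_pos": [0.033, 0, 0], "delta_rot": [0, 0, 0], "fingers": 1}, {"delta_pos": [0.038, 0, 0], "delta_rot": [0, 0, 0], "fingers": 1}, {"delta_pos": [0.041, 0, 0], "delta_rot": [0, 0, 0], "fingers": 1}]'

```text
clock: 15.8
ee_pos: [0.6311, 0.0744, 0.0367]
tcp_rot: [-0.035, 0.999, 0.0, 0.001]
ft_force: [4.7, 2.3, 2.3]
grip_width: 0.267
grasp_force: 10.0
```

```bash
cat > chk.py <<'E'
from h import *
import sys
p,R,y=tcp(); print(p.round(4),y.round(2))
g=np.array([.5939,.0717]);a=np.radians(184);ax=np.array([np.cos(a),np.sin(a)]);print("tcp gx",(p[:2]-g)@ax)
c=cap("wrist"); save(c,sys.argv[1]); W=c["W"]; q=W[...,:2]-g; sx=q@ax; sy=q@np.array([-ax[1],ax[0]])
m=(abs(sy)<.014)&(W[...,2]>.052)&(W[...,2]<.067)
for lo,hi in((-.15,.012),(.068,.095)):
    k=m&(sx>lo)&(sx<hi)
    if k.sum(): print(lo,sx[k].min(),sx[k].max(),sy[k].mean(),k.sum())
V=c["hsv"][...,2];k=m&(abs(sy)<.005)
print([(round(float(x),3),int(np.median(V[k&(abs(sx-x)<.0015)]))) for x in np.arange(-.1,.1,.004) if (k&(abs(sx-x)<.0015)).sum()>2])
E
python3 chk.py w4.png
```

```text
[0.6311 0.0744 0.0367] -175.99
tcp gx -0.03733656021592066
-0.15 -0.04727146867707983 0.011288799484362618 -0.00019488640575693341 6296
[(-0.048, 53), (-0.044, 24), (-0.04, 25), (-0.036, 26), (-0.032, 26), (-0.028, 27), (-0.024, 27), (-0.02, 27), (-0.016, 135), (-0.012, 143), (-0.008, 143), (-0.004, 144), (0.0, 145), (0.004, 145), (0.008, 146), (0.012, 142)]
```

View pics/w4.png

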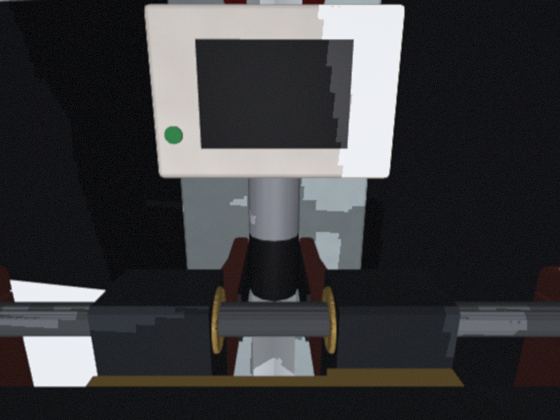

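The rod follows: the sleeve's front edge is at row 240 and the nose is under the bridge, about 17 mm short of the stop. I continue slowly.

Request:
send_rows --plan '[{"delta_pos": [0.002, 0, 0], "delta_rot": [0, 0, 0], "fingers": 1}, {"delta_pos": [0.004, 0, 0], "delta_rot": [0, 0, 0], "fingers": 1}, {"delta_pos": [0.006, 0, 0], "delta_rot": [0, 0, 0], "fingers": 1}, {"delta_pos": [0.008, 0, 0], "delta_rot": [0, 0, 0], "fingers": 1}, {"delta_pos": [0.01, 0, 0], "delta_rot": [0, 0, 0], "fingers": 1}, {"delta_pos": [0.011, 0, 0], "delta_rot": [0, 0, 0], "fingers": 1}, {"delta_pos": [0.012, 0, 0], "delta_rot": [0, 0, 0], "fingers": 1}, {"delta_pos": [0.013, 0, 0], "delta_rot": [0, 0, 0], "fingers": 1}]'

```text
clock: 16.85
ee_pos: [0.6185, 0.0735, 0.0367]
tcp_rot: [-0.035, 0.999, 0.0, 0.001]
ft_force: [4.7, 3.5, 3.3]
grip_width: 0.267
grasp_force: 10.0
```

Request:
send_rows --plan '[{"delta_pos": [0.0005, 0, 0], "delta_rot": [0, 0, 0], "fingers": 1}, {"delta_pos": [0.001, 0, 0], "delta_rot": [0, 0, 0], "fingers": 1}, {"delta_pos": [0.0015, 0, 0], "delta_rot": [0, 0, 0], "fingers": 1}, {"delta_pos": [0.002, 0, 0], "delta_rot": [0, 0, 0], "fingers": 1}]'

```text
clock: 17.35
ee_pos: [0.6166, 0.0733, 0.0367]
tcp_rot: [-0.035, 0.999, 0.0, 0.001]
ft_force: [5.6, 2.5, 3.1]
grip_width: 0.271
grasp_force: 10.0
```

Request:
send_rows --plan '[{"delta_pos": [0.0005, 0, 0], "delta_rot": [0, 0, 0], "fingers": 1}, {"delta_pos": [0.001, 0, 0], "delta_rot": [0, 0, 0], "fingers": 1}]'

```text
clock: 17.6
ee_pos: [0.6156, 0.0733, 0.0367]
tcp_rot: [-0.035, 0.999, 0.0, 0.001]
ft_force: [5.2, 3.0, 3.3]
grip_width: 0.27
grasp_force: 10.0
```

Request:
send_rows --plan '[{"delta_pos": [0.0005, 0, 0], "delta_rot": [0, 0, 0], "fingers": 1}, {"delta_pos": [0.001, 0, 0], "delta_rot": [0, 0, 0], "fingers": 1}]'

```text
clock: 17.85
ee_pos: [0.6146, 0.0732, 0.0367]
tcp_rot: [-0.035, 0.999, 0.0, 0.001]
ft_force: [4.9, 2.9, 2.7]
grip_width: 0.268
grasp_force: 10.0
```

Request:
send_rows --plan '[{"delta_pos": [0.0005, 0, 0], "delta_rot": [0, 0, 0], "fingers": 1}, {"delta_pos": [0.001, 0, 0], "delta_rot": [0, 0, 0], "fingers": 1}]'

```text
clock: 18.1
ee_pos: [0.6144, 0.0732, 0.0367]
tcp_rot: [-0.035, 0.999, 0.0, 0.002]
ft_force: [8.1, 3.0, -0.3]
grip_width: 0.268
grasp_force: 10.0
```

Force has risen and the motion has stopped, so the nose is on the stop. I hold, verify and release.

Request:
send_rows --plan '[{"delta_pos": [0.0003, 0, 0], "delta_rot": [0, 0, 0], "fingers": 1}, {"delta_pos": [0.0003, 0, 0], "delta_rot": [0, 0, 0], "fingers": 1}, {"delta_pos": [0.0003, 0, 0], "delta_rot": [0, 0, 0], "fingers": 1}]'

```text
clock: 18.48
ee_pos: [0.6144, 0.0732, 0.0367]
tcp_rot: [-0.035, 0.999, 0.0, 0.002]
ft_force: [8.1, 3.5, -0.4]
grip_width: 0.27
grasp_force: 10.0
```

```bash
python3 chk.py w5.png
```

```text
[0.6144 0.0732 0.0367] -175.99
tcp gx -0.02055904032930952
-0.15 -0.03033187024171602 0.008625940165857358 -0.0001692821795265812 3979
0.068 0.07306957713849546 0.09336246717075161 -0.00018003972994403146 3219
[(-0.028, 24), (-0.024, 25), (-0.02, 26), (-0.016, 26), (-0.012, 27), (-0.008, 27), (-0.004, 27), (0.0, 92), (0.004, 143), (0.008, 145), (0.072, 143), (0.076, 146), (0.08, 146), (0.084, 146), (0.088, 195), (0.092, 146)]
```

Request:
send_rows --force 4 --plan '[{"delta_pos": [0, 0, 0], "delta_rot": [0, 0, 0], "fingers": 1}, {"delta_pos": [0, 0, 0], "delta_rot": [0, 0, 0], "fingers": 0.7}, {"delta_pos": [0, 0, 0], "delta_rot": [0, 0, 0], "fingers": 0.6}, {"delta_pos": [0, 0, 0], "delta_rot": [0, 0, 0], "fingers": 0.5}, {"delta_pos": [0, 0, 0], "delta_rot": [0, 0, 0], "fingers": 0.5}, {"delta_pos": [0, 0, 0], "delta_rot": [0, 0, 0], "fingers": 0.5}, {"delta_pos": [0, 0, 0], "delta_rot": [0, 0, 0], "fingers": 0.5}]'

```text
clock: 19.4
ee_pos: [0.6127, 0.0729, 0.0364]
tcp_rot: [-0.035, 0.999, -0.0, -0.0]
ft_force: [0.2, 0.1, 0.3]
grip_width: 0.502
grasp_force: 0.0
```

Request:
send_rows --plan '[{"delta_pos": [-0.001, 0, -0.015], "delta_rot": [0, 0, 0], "fingers": 0.5}, {"delta_pos": [-0.001, 0, -0.04], "delta_rot": [0, 0, 0], "fingers": 0.5}, {"delta_pos": [-0.005, 0, -0.08], "delta_rot": [0, 0, 0], "fingers": 0.5}, {"delta_pos": [-0.02, 0, -0.12], "delta_rot": [0, 0, 0], "fingers": 0.5}, {"delta_pos": [-0.02, 0, -0.12], "delta_rot": [0, 0, 0], "fingers": 0.5}, {"delta_pos": [-0.02, 0, -0.12], "delta_rot": [0, 0, 0], "fingers": 0.5}]'

```text
clock: 20.15
ee_pos: [0.6321, 0.0743, 0.1565]
tcp_rot: [-0.035, 0.999, -0.0, -0.0]
ft_force: [0.0, -0.4, -0.7]
grip_width: 0.504
grasp_force: 0.0
```

```bash
python3 chk.py w6.png
```

```text
[0.6321 0.0743 0.1565] -175.98
tcp gx -0.038312954036360924
-0.15 -0.02985209965225494 0.011996058877997571 -0.0002799290129102619 1477
0.068 0.07343319225067832 0.09493936934188976 -0.0001875086008335692 870
[(-0.028, 29), (-0.024, 29), (-0.02, 30), (-0.016, 31), (-0.012, 31), (-0.008, 31), (-0.004, 32), (0.0, 92), (0.004, 148), (0.008, 148), (0.012, 144), (0.076, 219), (0.08, 219), (0.084, 219), (0.088, 216), (0.092, 168)]
```

View pics/w6.png

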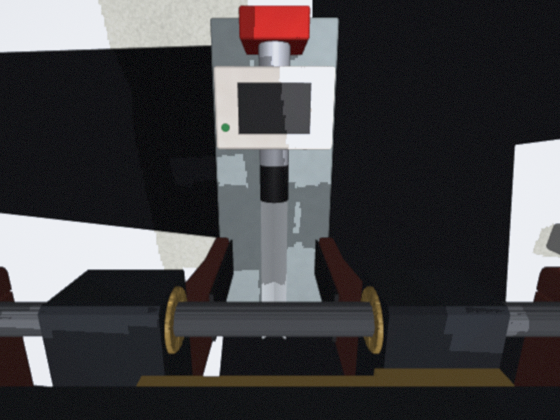

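The nose meets the red stop at (275,45), the tail at (274,183) is clear of the bridge, and the fingers are free of the rod.

```bash
python3 -c "from plant import manip; print(manip.hand_in())"
```

```text
the job is handed in; nothing more can be done
None
```

The rod lies in the V-groove with its steel end against the red stop (measured within about 1 mm), the fingers are clear of it, and the job was handed in at about 20 s; no verdict came back.

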